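Clamp a glued gift carton in the screw press

TASK

The glued end of the red gift carton has to set under pressure. Gently push the carton along the guide of the small screw press until its far end rests against the end stop, then turn the press knob clockwise until the foot just touches the carton, add one more quarter turn and no further, and let go. Leave the gift box, the tin and the pouch beside the press alone.

Things in the scene. Friction and masses are not known exactly. Their poses are not given: they have to be found in the camera images.
- press: Small screw press, fixed. Origin on the counter under the screw axis; x points along the guide away from the robot to the end stop, whose face is at x = +40 mm. Wooden base 14 mm high, x -170 to +100 mm, 116 mm wide. Two rails 60 mm apart, 36 mm high, x -120 to +40 mm. A cork liner between them, its top 16 to 23 mm above the counter (varies), bears the carton. Press head over the axis 146 mm high.
- knob_grip (a point): Middle of the black wing of the knob on top of the press, on the screw axis, 174 mm above the counter; it turns with the knob but never rises or sinks. The wing is an upright bar 50 mm long (this frame's x), 13 mm thick (its y), 36 mm tall (156 to 192 mm above the counter), with a white mark on one end. Grip it across the 13 mm from above.
- knob (a joint): Turn of the knob, rad, 0 at the start, growing clockwise from above (foot down), up to 7; stays where left. Thread friction 0.36 N m either way, so a moment read at standstill may lie 0.36 to either side of the load: compare readings taken alike. After touch the load grows 0.15 N m per rad (0.23 N m, 72 N on the foot, after a quarter turn). Touch comes between 0.6 and 2.7 rad: to be felt.
- spindle: Steel spindle on the screw axis; it does not turn but sinks 20 mm per turn of the knob and carries a sprung round foot, 28 mm across, rubber faced. Origin inside the press head. The foot yields on its spring after it touches, so this pose does not show the touch.
- carton: Slim red closed gift carton lying in the guide, 160 x 56 x 56 mm, 0.25 to 0.36 kg. Origin at the centre of its near end face (the one to push, towards the robot); its z axis points along its length to the far end. It starts 30 to 55 mm short of the end stop; home, this face is at x = -120 mm of the press. A push of over 25 N dents it.
- tin: Bystander: round sweet tin, 65 mm across, 40 mm high; origin at the centre of its underside.
- ballotin: Bystander: gold gift box with a ribbon, 52 x 65 x 72 mm; origin at the centre of its underside.
- pouch: Bystander: red foil pouch with a bow, 60 x 83 x 106 mm; origin at the centre of its underside.
There are look-alikes about, which are no part of the job. There is more than one size of the carton; the job needs the larger.

How it is judged:
By the outcome, as a careful person would: the job done as asked, in the order asked, and still so for the second after the job is handed in, with the robot touching nothing.
It also fails if it takes over 72 s, if anything falls off the work surface, if the arm or the gripper's body presses on something with over 40 N, if the wrist force passes 120 N, or if a joint passes its speed limit or range.

ROBOT

A 6-joint arm with a two-finger parallel gripper is mounted at the origin on a cart in front of the work surface, level with it; the furniture and walls round the work are solid. World frame = base frame: x ahead of the robot, y to its left, z up, the work surface at z = 0. Lengths are in m, angles in degrees, forces in N, time in s.
With the tool pointing down it reaches from about 0.35 to 0.975 m from the base axis. Payload 7.1 kg.
Tool frame: the origin (TCP) lies on the front face of the gripper's body, between the roots of the fingers; the fingertips stand ctrl.finger_overhang ahead of it and the grasp point (between the pads) lies 61 mm ahead of it (ctrl.finger_overhang is the distance from the TCP to the fingertips, in m); z points along the fingers, y is the direction in which the jaws open and shut (so a half turn about z gives the same grasp; the last joint's range is limited). The gripper opens to 88 mm and grips with 3 to 60 N. Pads are 20 mm wide; open, the fingers measure 115 mm over their backs; the gripper's body (75 mm by 178 mm) begins 61 mm behind the grasp point.
Start: joints at [75.344, 24.242, 93.386, -0, 62.372, -1.089], TCP at [0.147, 0.608, 0.303] pointing down, gripper open.
Joint ranges: [-172.04, 172.04], [-51.8, 120.97], [4.93, 147.93], [-75.15, 255.16], [6.16, 154.13], [-145.62, 145.62]. Speed limits (degrees/s): [136.94, 136.94, 172.46, 180, 180, 180].

INTERFACE

Orientations are given as [roll, pitch, yaw] about the fixed x, y, z axes, in that order (R = Rz(yaw) Ry(pitch) Rx(roll)).
In Python, from cell import ctrl, imaging gives the robot as it stands.
- The arm moves only by the tool servo_tool, never from a script. Its argument "rows" is a list of rows, each a list of 7 numbers: the opening, from -1 (shut) to 1 (fully open), then the shift along the tool's x, y, z in mm, then the turn, a rotation vector about the tool's x, y, z in degrees. A call has 1 to 8 rows; each row shifts and turns the pose as measured when the row begins, along the tool's axes as they then stand; what a row does not reach is not made up. A row lasts 1/8 s, in which the tool goes at most 62.5 mm and 10.7 degrees, less where a joint would pass 70% of its speed; a pose out of reach is approached as far as the arm can. A call with a gripper value outside its range is refused whole. The fingers move at their own pace and stop on an object; the grip force is fixed at half the most. Time passes only in rows, so rows that do not move let the fingers close. It gives the time, the measured TCP pose, the force and the opening at its end, in the units of the state.
- ctrl.read_state(): the state, without advancing time (a new reading comes with each control period).
- imaging.camera(name): name is "scene" or "top"; returns a dict with "img" (384x512x3 uint8, red, green, blue), "mtx" (3x3 intrinsics, pixels), "R" (3x3) and "t" (3): a world point X has camera coordinates R X + t. Camera axes: x right, y down, z forward; pixel columns grow to the right and rows downward; lengths in m; the calibration is good to about 2 mm. A picture is of the moment at which its call begins. There is no depth.
- ctrl.job_done(): hands the job in, once; it reports no verdict.
Trained networks look in the newest picture that a camera, given by its name, has taken for a name from the list of things; names that differ only in an ending like _2 or _b are one class to them, and where a whole thing is asked for, a point or a joint stands for the part that bears it (a point fixed in the world has none). Each returns a list of dicts, best first, with "score" (0 to 1); they miss things now and then, are a little off and sometimes report something else, mostly with a low value. They report only what shows in the picture. A call takes as long as a camera call. They do not tell look-alikes from the thing itself.
- imaging.search_frame(camera, label): "at" ([row, column] as shares, 0 to 1, of the picture: columns of its width, rows of its height, amid what is visible of it).
- imaging.outline_of(camera, label): "mask" (384x512 bool, what is visible of it) and "at" ([row, column] as shares, 0 to 1, of the picture: columns of its width, rows of its height, amid what is visible of it).
The state is a dict: "t": time; "joints": joint angles; "qd": joint speeds; "joint_efforts": joint torques, N m; "ee_pos": TCP position; "tcp_rot": TCP orientation; "wrist_force": force on the tool from outside, world axes, zero at the start; "moment": the same for the moment, N m; "finger_gap": opening from 0.0 (shut) to 1.0 (fully open).
Only numpy, scipy, OpenCV 4.12 (cv2) and the standard library are available. Lean on these libraries where they do the work, as an engineer would, in place of code of your own. Each camera call takes 0.05 s, during which the arm holds its last target.

## Working session

There is one attempt and no reset: what is moved stays moved. The work goes in short steps, Python scripts to look and compute and a tool call to move; the robot and the scene stay as the last step left them, time stands still between calls to the robot, and variables do not carry over. Pictures are saved under pics/ and viewed, and the job is handed in when it is done.

Besides the shell and the picture viewer there is one more tool, called as a command line: name --pt "numbers of a row" for each row, then --argument value for the rest. servo_tool: Moves the arm, as the interface text tells. Its arguments: {"type":"object","properties":{"rows":{"type":"array","items":{"type":"array","items":{"type":"number"}}}},"required":["rows"]}

```bash
ls; mkdir -p pics; python3 - <<'E'
from cell import ctrl, imaging
import cv2,numpy as np
print(ctrl.read_state(), ctrl.finger_overhang)
for n in("scene","top"):
    c=imaging.camera(n); cv2.imwrite(f"pics/{n}0.png",cv2.resize(c["img"][:,:,::-1],(800,600),interpolation=cv2.INTER_CUBIC))
    np.savez(f"{n}0.npz",**c); print(n,c["mtx"],c["R"],c["t"])
    for l in("press","knob_grip","carton","tin","ballotin","pouch","spindle"):
        print(l,[(np.round(np.array(d["at"])*[600,800]),round(d["score"],2)) for d in imaging.search_frame(n,l)])
E
```

```text
pics
{'t': 0.0, 'joints': array([ 7.53417401e+01,  2.42843095e+01,  9.34328251e+01, -1.10614292e-03,
        6.23712876e+01, -1.08869260e+00]), 'qd': array([ 0.02208963, -0.1329362 , -0.03103001, -0.03905956, -0.02241138,
        0.01923726]), 'joint_efforts': array([-3.42106396e-03, -5.44637418e+01, -2.73662871e+01,  6.42702193e-02,
        2.27141491e-02, -1.04625810e-04]), 'ee_pos': array([0.14650842, 0.60712914, 0.30189338]), 'tcp_rot': array([-1.79911575e+02, -7.00990681e-04,  1.66430946e+02]), 'wrist_force': array([0.43020574, 0.45873763, 0.7533056 ]), 'moment': array([-0.00072859,  0.00478682, -0.01234931]), 'finger_gap': 1.0017610315547636} 0.08
scene [[410.57104519   0.         251.09997057]
 [  0.         410.57104519 189.33946266]
 [  0.           0.           1.        ]] [[ 0.77078896 -0.63684024 -0.01785754]
 [-0.47733325 -0.55871429 -0.67822659]
 [ 0.42194473  0.53129356 -0.73463583]] [-0.41259749  0.36931894  0.93849785]
press [(array([327., 456.]), 0.62)]
knob_grip [(array([279., 449.]), 0.77)]
carton [(array([323., 307.]), 0.65), (array([341., 397.]), 0.56)]
tin [(array([437., 466.]), 0.58)]
ballotin [(array([287., 387.]), 0.59)]
pouch [(array([385., 514.]), 0.56)]
spindle []
top [[454.85103176   0.         264.89817939]
 [  0.         454.85103176 194.65165113]
 [  0.           0.           1.        ]] [[ 0.01668145 -0.99977677 -0.01296661]
 [-0.99771003 -0.01579401 -0.06576652]
 [ 0.06554705  0.014034   -0.99775079]] [0.02341122 0.58868024 1.07978745]
press [(array([268., 459.]), 0.66), (array([265., 460.]), 0.53)]
knob_grip [(array([262., 455.]), 0.72)]
carton [(array([389., 330.]), 0.75), (array([331., 441.]), 0.72)]
tin [(array([354., 572.]), 0.87), (array([282., 357.]), 0.59)]
ballotin [(array([282., 353.]), 0.74)]
pouch [(array([279., 568.]), 0.66)]
spindle [(array([355., 568.]), 0.24)]
```

View pics/scene0.png

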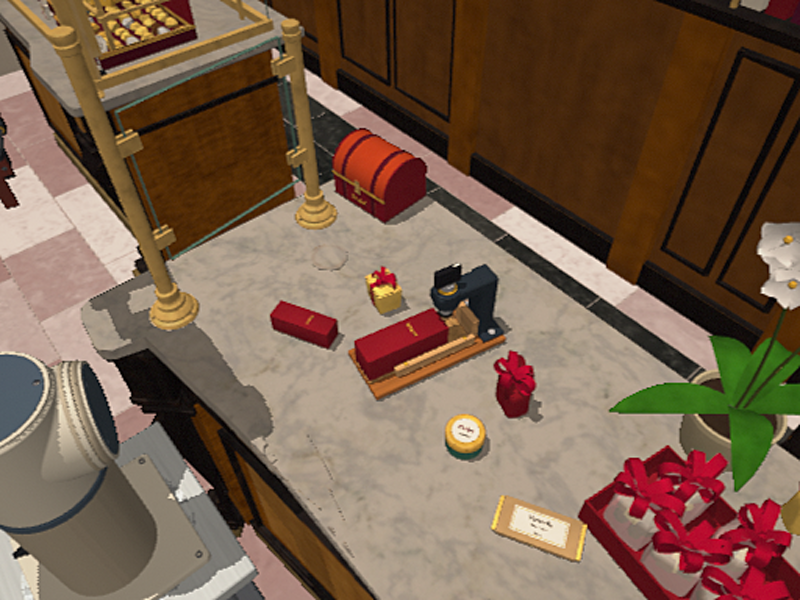

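View pics/top0.png

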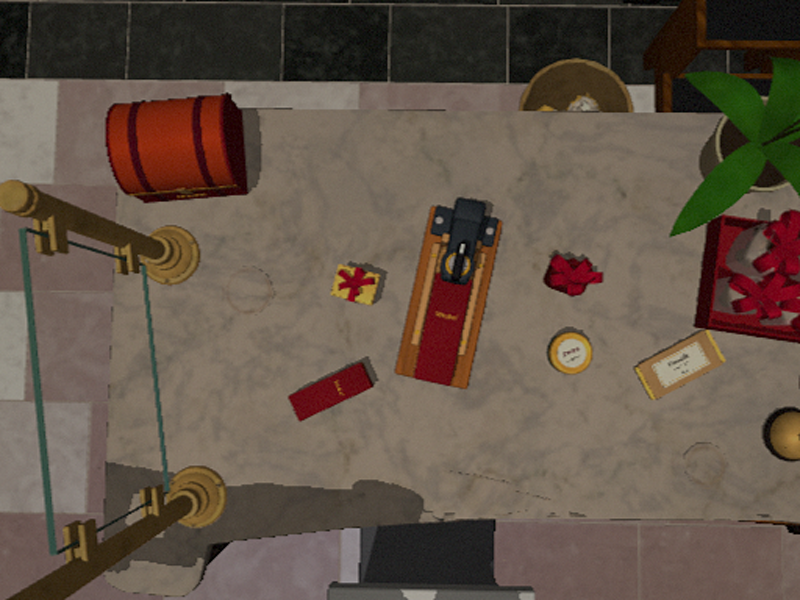

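Two red cartons are visible. One lies in the press guide (top 441,331) and the other is loose on the counter (top 330,389). The one in the guide looks longer and wider, and it is in the press as described. I'll confirm that in an enlarged crop.

```bash
python3 - <<'E'
import cv2,numpy as np
c=np.load("top0.npz")["img"][:,:,::-1]
s=c[120:275,180:330]; cv2.imwrite("pics/topcrop.png",cv2.resize(s,None,fx=3.85,fy=3.85,interpolation=cv2.INTER_CUBIC))
c=np.load("scene0.npz")["img"][:,:,::-1]
s=c[160:260,165:335]; cv2.imwrite("pics/scenecrop.png",cv2.resize(s,None,fx=4.7,fy=4.7,interpolation=cv2.INTER_CUBIC))
E
```

```text
(no output)
```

View pics/topcrop.png

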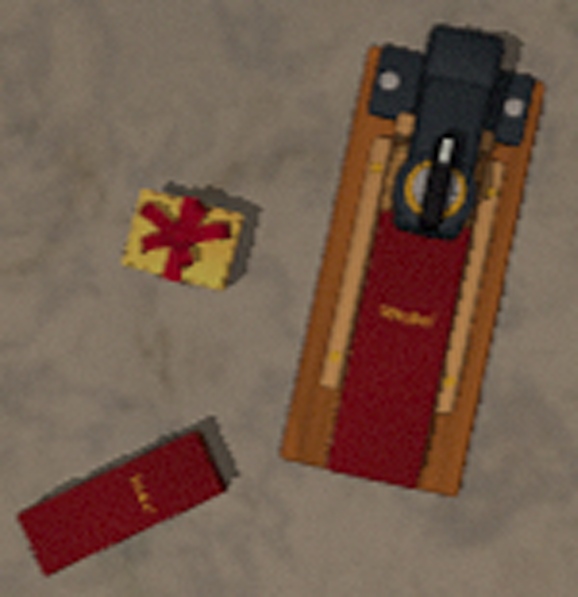

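View pics/scenecrop.png

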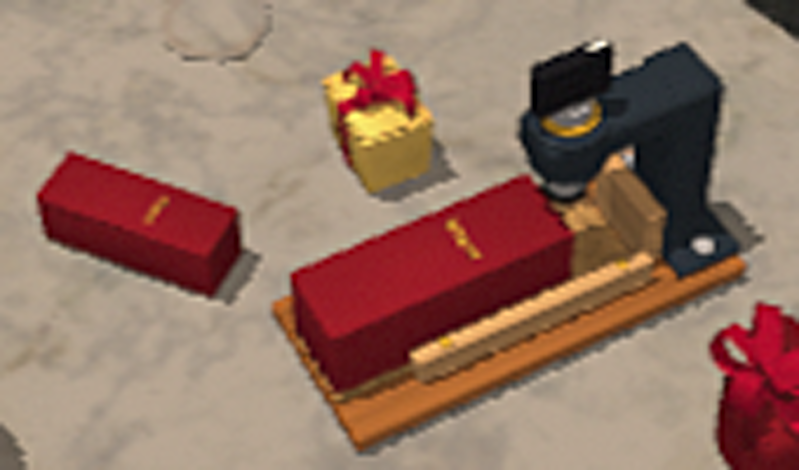

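The carton in the guide is clearly longer and thicker than the loose one, so it is the right one. Next I fit poses from the corners read off the crops.

```bash
cat > h.py <<'E'
import numpy as np
C={n:dict(np.load(f"{n}0.npz")) for n in("top","scene")}
def proj(c,X):
    p=c["R"]@X+c["t"]; q=c["mtx"]@p; return q[:2]/q[2]
def px(n,u,v):
    s,o=(3.85,(180,120)) if n=="top" else (4.7,(165,160))
    return np.array([(u+.5)/s-.5+o[0],(v+.5)/s-.5+o[1]])
def back(c,uv,z):
    d=c["R"].T@np.linalg.inv(c["mtx"])@np.array([*uv,1]); o=-c["R"].T@c["t"]
    return o+d*(z-o[2])/d[2]
E
python3 - <<'E'
from h import *
from scipy.optimize import least_squares
obs=[("top",281,459,-170,58),("top",459,495,-170,-58),("top",545,84,100,-58),("top",375,45,100,58),
("scene",275,308,-170,58),("scene",360,448,-170,-58),("scene",745,262,100,-58)]
def W(p,x,y,z):
    a=p[2];return np.array([p[0]+np.cos(a)*x-np.sin(a)*y,p[1]+np.sin(a)*x+np.cos(a)*y,z])
f=lambda p:np.concatenate([proj(C[n],W(p,x/1e3,y/1e3,.014))-px(n,u,v) for n,u,v,x,y in obs])
r=least_squares(f,[.6,-.1,-.2]);p=r.x;print(p[:2],np.degrees(p[2]),r.fun.reshape(-1,2).round(1))
co=[("top",328,470,0,28,56),("top",418,487,0,-28,56),("scene",295,272,0,28,56),("scene",337,337,0,-28,56),("scene",573,238,160,-28,56),("scene",340,390,0,-28,0)]
g=lambda q:np.concatenate([proj(C[n],W(p,q[0]+x/1e3,q[1]+y/1e3,q[2]+z/1e3))-px(n,u,v) for n,u,v,x,y,z in co])
r=least_squares(g,[-.16,0,.02]);print("carton near x,y,z press",r.x,r.fun.reshape(-1,2).round(1))
print("W carton near",W(p,r.x[0],r.x[1],r.x[2]+.028))
a=back(C["top"],px("top",448,138),.192);b=back(C["top"],px("top",433,238),.192);print("wing",a,b,(a+b)/2,np.hypot(*(a-b)[:2]),np.degrees(np.arctan2(*(a-b)[1::-1])))
for l,(u,v),z in(("ballotin",(355,283),.06),("tin",(571,352),.04),("pouch",(568,276),.06)):
    q=np.array([(u+.5)*.64-.5,(v+.5)*.64-.5]);print(l,back(C["top"],q,z))
E
```

```text
[ 0.63527042 -0.02898838] -11.052727563550798 [[ 0.2  0.7]
 [ 1.   1.4]
 [ 1.1 -0.5]
 [-1.2  0. ]
 [-0.9 -1.5]
 [-0.  -1.2]
 [ 1.5 -0.3]]
carton near x,y,z press [-0.16630192  0.00174367  0.01532483] [[-0.6 -0.4]
 [-0.   0.4]
 [-0.8 -0.3]
 [-0.3  0.5]
 [ 1.7 -1.5]
 [ 0.   1.7]]
W carton near [0.47238749 0.00460506 0.04332483]
wing [ 0.65824461 -0.03174616  0.192     ] [ 0.60474852 -0.0244594   0.192     ] [ 0.63149657 -0.02810278  0.192     ] 0.053990075600886214 -7.7565777556422475
ballotin [0.61624328 0.12138084 0.06      ]
tin [ 0.5187777  -0.20481449  0.04      ]
pouch [ 0.63161322 -0.19597744  0.06      ]
```

```bash
python3 - <<'E'
from h import *
for nm,(u,v),z in(("postnear base",(195,497),.0),("postfar base",(170,255),0),("glass far bottom",(150,270),.05),("glass near bottom",(165,490),.05),("counter edge",(430,517),0),("counter L corner",(110,590),0),("shadow",(420,490),0)):
    print(nm,back(C["top"],np.array([u,v])*.64,z).round(3))
print(-C["top"]["R"].T@C["top"]["t"],-C["scene"]["R"].T@C["scene"]["t"])
# post heights: project in scene
for nm,b in(("near",(195,497)),("far",(170,255))):
    q=back(C["top"],np.array(b)*.64,0)
    for z in(0,.2,.3,.4,.5): print(nm,z,[ (proj(C[n],q+[0,0,z])/.64).round() for n in C])
for p in([.147,.608,.303],[.147,.608,.223]):print([(proj(C[n],np.array(p))/.64).round() for n in C])
E
```

```text
postnear base [0.284 0.368 0.   ]
postfar base [0.662 0.422 0.   ]
glass far bottom [0.632 0.433 0.05 ]
glass near bottom [0.304 0.398 0.05 ]
counter edge [0.261 0.003 0.   ]
counter L corner [0.14  0.494 0.   ]
shadow [0.301 0.019 0.   ]
[0.51616477 0.01754988 1.11637779] [ 0.09831958 -0.55503279  0.93256809]
near 0 [array([195., 497.]), array([173., 310.])]
near 0.2 [array([145., 529.]), array([142., 233.])]
near 0.3 [array([110., 551.]), array([123., 187.])]
near 0.4 [array([ 66., 580.]), array([102., 133.])]
near 0.5 [array([  7., 617.]), array([76., 71.])]
far 0 [array([170., 255.]), array([316., 215.])]
far 0.2 [array([116., 234.]), array([306., 138.])]
far 0.3 [array([ 79., 220.]), array([300.,  93.])]
far 0.4 [array([ 32., 203.]), array([293.,  42.])]
far 0.5 [array([-30., 179.]), array([285., -15.])]
[array([-109.,  673.]), array([-11., 152.])]
[array([-61., 643.]), array([ 10., 190.])]
```

The start is boxed in by a brass post at about (0.28, 0.37). I'll retract radially first, then swing past it.

servo_tool --pt "-1 0 -53 0 0 0 0" --pt "-1 0 -53 0 0 0 0" --pt "-1 0 -53 0 0 0 0" --pt "-1 0 -53 0 0 0 0" --pt "-1 0 -45 0 0 0 0"

```text
t: 1.42
ee_pos: [0.0852, 0.3533, 0.3016]
tcp_rot: [179.8, 0.0, 166.4]
wrist_force: [0.1, -0.1, 0.5]
finger_gap: 0.471
```

servo_tool --pt "-1 0 0 0 0 0 -10.4" --pt "-1 0 0 0 0 0 -10.4" --pt "-1 0 0 0 0 0 -10.4" --pt "-1 0 0 0 0 0 -10.4" --pt "-1 0 0 0 0 0 -10.4" --pt "-1 0 0 0 0 0 -10.4" --pt "-1 0 0 0 0 0 -10.4" --pt "-1 0 0 0 0 0 -10.4"

```text
t: 2.42
ee_pos: [0.0843, 0.3497, 0.3031]
tcp_rot: [180.0, 0.4, -107.7]
wrist_force: [1.3, 0.1, -0.3]
finger_gap: 0.008
```

servo_tool --pt "-1 5.5 -60 0 0 0 9.7" --pt "-1 5.5 -60 0 0 0 9.7" --pt "-1 5.5 -60 0 0 0 9.7"

```text
t: 2.8
ee_pos: [0.2366, 0.2549, 0.3042]
tcp_rot: [179.7, 0.6, -136.8]
wrist_force: [0.6, 0.8, 0.6]
finger_gap: 0.002
```

servo_tool --pt "-1 3 -60 0 0 0 9.7" --pt "-1 4 -60 0 0 0 9.7" --pt "-1 4 -60 0 0 0 9.7" --pt "-1 4 -60 0 0 0 9.7"

```text
t: 3.3
ee_pos: [0.3406, 0.0346, 0.3044]
tcp_rot: [179.3, 0.7, -176.8]
wrist_force: [1.3, -0.7, -0.6]
finger_gap: 0.002
```

servo_tool --pt "-1 -50 -16 20 0 0 7" --pt "-1 -50 -12 30 0 0 7" --pt "-1 0 0 0 0 0 0"

```text
t: 3.68
ee_pos: [0.445, -0.0001, 0.2549]
tcp_rot: [179.1, 0.8, 168.0]
wrist_force: [-1.2, 0.1, 0.5]
finger_gap: 0.002
```

```bash
cat > d.py <<'E'
import sys,numpy as np
from scipy.spatial.transform import Rotation as Ro
from cell import ctrl
def delta(x,y,z,yaw):
    s=ctrl.read_state();R=Ro.from_euler('xyz',s["tcp_rot"],degrees=True)
    T=Ro.from_euler('xyz',[180,0,yaw],degrees=True)
    print("shift",(R.inv().apply(np.array([x,y,z])-s["ee_pos"])*1e3).round(1),"rot",(R.inv()*T).as_rotvec(degrees=True).round(2))
    print(s["t"],s["joints"].round(1),s["ee_pos"].round(4),s["tcp_rot"].round(1),"F",s["wrist_force"].round(2),"M",s["moment"].round(3),s["finger_gap"])
if __name__=="__main__": delta(*map(float,sys.argv[1:5]))
E
python3 d.py .4426 .0086 .115 168.95
```

```text
shift [  6.    5.7 139.9] rot [ 0.93  0.79 -0.91]
3.675 [ -2.   12.9 118.1   1.1  48.1 -80.7] [ 4.450e-01 -1.000e-04  2.549e-01] [179.1   0.8 168. ] F [-1.17  0.15  0.47] M [0.002 0.029 0.019] 0.001782134379320694
```

servo_tool --pt "-1 6 6 45 0.9 0.8 -0.9" --pt "-1 0 0 50 0 0 0" --pt "-1 0 0 35 0 0 0" --pt "-1 0 0 5 0 0 0" --pt "-1 0 0 0 0 0 0"

```text
t: 4.3
ee_pos: [0.4417, 0.0088, 0.1209]
tcp_rot: [179.9, 0.3, 169.2]
wrist_force: [-0.5, -0.8, 0.5]
finger_gap: 0.007
```

```bash
python3 d.py .4426 .0086 .115 168.95; python3 - <<'E'
from cell import imaging
import cv2
for n in("top","scene"):
    c=imaging.camera(n)["img"][:,:,::-1]
    s=c[120:275,180:330] if n=="top" else c[140:270,130:330]
    cv2.imwrite(f"pics/{n}1.png",cv2.resize(s,None,fx=3.85,fy=3.85,interpolation=cv2.INTER_CUBIC))
E
```

```text
shift [-0.9  0.   5.9] rot [0.07 0.29 0.26]
4.3 [ -0.4  28.1 121.9   0.   29.7 -79.7] [0.4417 0.0088 0.1209] [179.9   0.3 169.2] F [-0.47 -0.81  0.53] M [0.025 0.042 0.025] 0.0066102101208612
```

View pics/scene1.png

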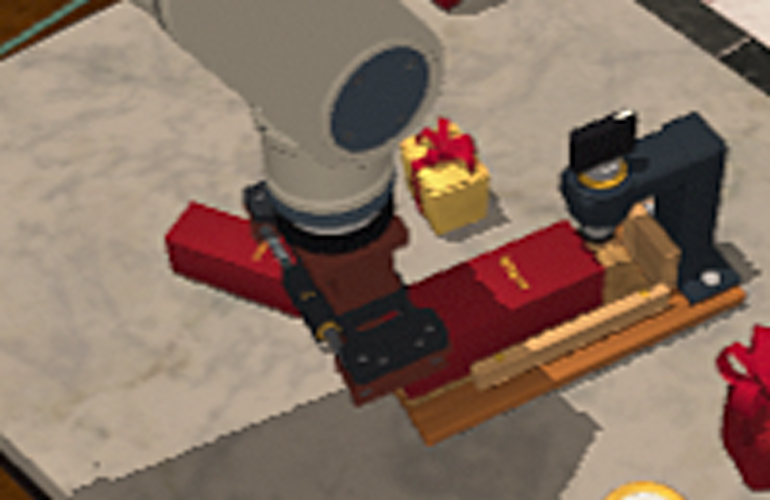

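View pics/top1.png

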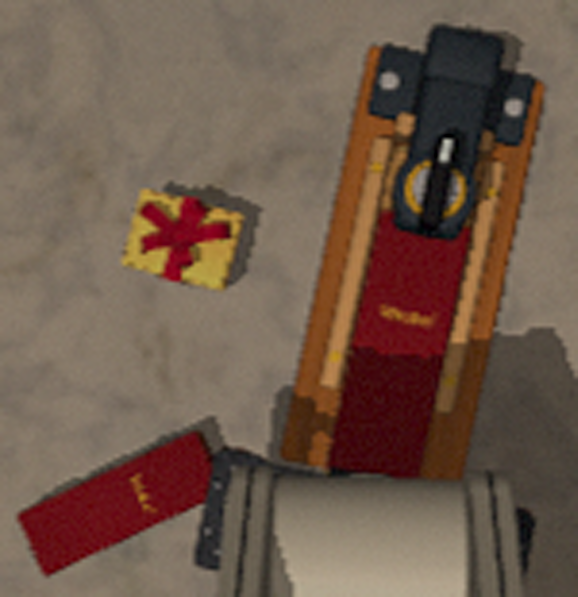

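servo_tool --pt "-1 -8 0 4 0 0.3 0.2" --pt "-1 -6 0 0 0 0 0" --pt "-1 -5 0 0 0 0 0" --pt "-1 -5 0 0 0 0 0" --pt "-1 -5 0 0 0 0 0" --pt "-1 -5 0 0 0 0 0"

```text
t: 5.15
ee_pos: [0.4779, 0.0018, 0.1197]
tcp_rot: [179.9, 0.1, 169.0]
wrist_force: [-3.2, 1.2, 1.9]
finger_gap: 0.008
```

servo_tool --pt "-1 -5 0 1 0 0 0" --pt "-1 -5 0 1 0 0 0" --pt "-1 -5 0 1 0 0 0" --pt "-1 -4 0 0 0 0 0"

```text
t: 5.65
ee_pos: [0.4975, -0.0021, 0.1164]
tcp_rot: [179.9, 0.1, 169.0]
wrist_force: [-2.0, 0.9, 1.9]
finger_gap: 0.004
```

```bash
python3 d.py .5077 -.0041 .119 168.95
```

```text
shift [-10.4  -0.   -2.6] rot [0.1  0.09 0.03]
5.65 [ -1.7  31.4 115.    0.2  33.4 -80.8] [ 0.4975 -0.0021  0.1164] [1.799e+02 1.000e-01 1.690e+02] F [-1.99  0.87  1.89] M [ 0.068  0.461 -0.052] 0.0038233048153433805
```

Force is steady at about 2 N, with roughly 10 mm to go. I'll use small steps from here.

servo_tool --pt "-1 -3 0 0 0 0 0" --pt "-1 -2 0 0 0 0 0"

```text
t: 5.9
ee_pos: [0.5029, -0.0031, 0.1164]
tcp_rot: [179.9, 0.1, 169.0]
wrist_force: [-2.8, 0.7, 1.9]
finger_gap: 0.004
```

servo_tool --pt "-1 -2 0 0 0 0 0"

```text
t: 6.02
ee_pos: [0.5049, -0.0035, 0.1164]
tcp_rot: [179.9, 0.1, 169.0]
wrist_force: [-2.0, -0.3, 2.0]
finger_gap: 0.008
```

servo_tool --pt "-1 -2 0 0 0 0 0"

```text
t: 6.15
ee_pos: [0.5052, -0.0036, 0.1162]
tcp_rot: [179.9, -0.1, 169.0]
wrist_force: [-10.5, 4.6, 8.0]
finger_gap: 0.002
```

servo_tool --pt "-1 -2 0 0 0 0 0"

```text
t: 6.28
ee_pos: [0.5054, -0.0038, 0.1159]
tcp_rot: [179.9, -0.4, 169.0]
wrist_force: [-9.4, 2.1, 5.3]
finger_gap: 0.004
```

```bash
python3 d.py .5077 -.0041 .119 168.95;  python3 - <<'E'
from cell import imaging
import cv2
for n in("top","scene"):
    c=imaging.camera(n)["img"][:,:,::-1]
    s=c[120:275,180:330] if n=="top" else c[140:270,190:330]
    cv2.imwrite(f"pics/{n}2.png",cv2.resize(s,None,fx=4.5,fy=4.5,interpolation=cv2.INTER_CUBIC)[:600])
E
```

```text
shift [-2.3  0.1 -3.1] rot [ 0.06 -0.39  0.02]
6.275 [ -1.8  32.  113.8   0.2  34.6 -81. ] [ 0.5054 -0.0038  0.1159] [179.9  -0.4 169. ] F [-9.45  2.12  5.26] M [ 0.453  1.083 -0.013] 0.00404967812883256
```

View pics/scene2.png

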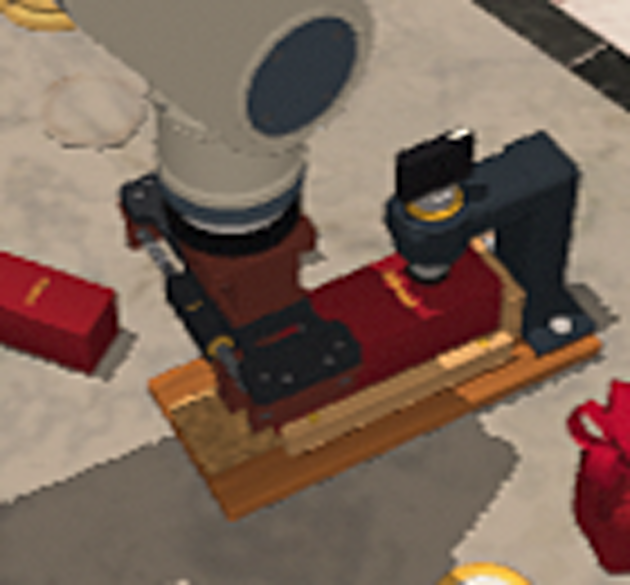

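The far end is against the stop: about 10 N and no further motion over two steps. I'll back off and rise.

servo_tool --pt "-1 10 0 0 0 0 0" --pt "-1 30 0 0 0 0.4 0" --pt "-1 10 0 -50 0 0 0" --pt "0.5 0 0 -60 0 0 0" --pt "0.5 0 0 -60 0 0 0" --pt "0.5 0 0 -30 0 0 0"

```text
t: 7.12
ee_pos: [0.4569, 0.0054, 0.32]
tcp_rot: [179.9, -0.7, 169.0]
wrist_force: [0.9, -0.7, 0.5]
finger_gap: 0.305
```

```bash
python3 d.py .633 -.0288 .30 171;  python3 - <<'E'
from cell import imaging
import cv2,numpy as np
for n in("top","scene"):
    C=imaging.camera(n);np.savez(f"{n}3.npz",**C);c=C["img"][:,:,::-1]
    s=c[130:230,240:340] if n=="top" else c[150:230,220:330]
    cv2.imwrite(f"pics/{n}3.png",cv2.resize(s,None,fx=6,fy=6,interpolation=cv2.INTER_CUBIC)[:600])
E
```

```text
shift [-179.6    0.    17.9] rot [ 0.07 -0.65 -2.02]
7.125 [ -0.9   8.8 112.7   0.2  59.2 -80. ] [0.4569 0.0054 0.32  ] [179.9  -0.7 169. ] F [ 0.88 -0.72  0.46] M [0.01  0.037 0.006] 0.3046526355028906
```

View pics/scene3.png

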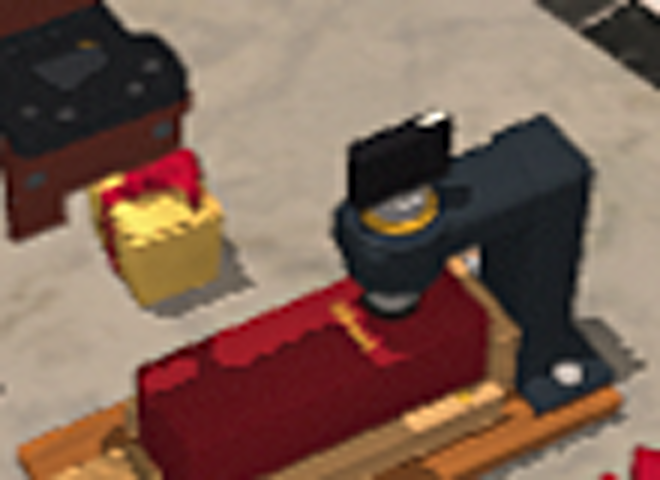

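View pics/top3.png

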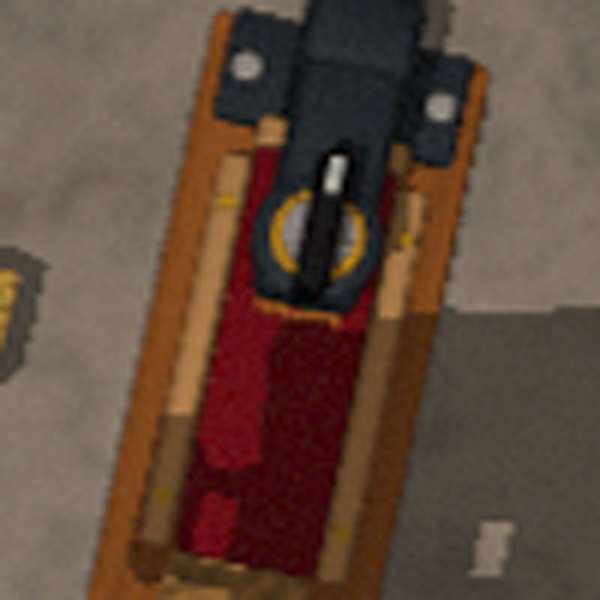

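```bash
python3 - <<'E'
from h import *
p=lambda u,v,o,s=6:np.array([(u+.5)/s-.5+o[0],(v+.5)/s-.5+o[1]])
T=lambda u,v:back(C["top"],p(u,v,(240,130)),.192)
a,b=T(340,149),T(314,290);print(a,b,(a+b)/2,np.degrees(np.arctan2(*(a-b)[1::-1])),np.hypot(*(a-b)[:2]))
# predicted wing corners for candidates, in crops
for yaw in(-8,-11):
  for c in((.633,-.0288),(.635,-.029),(.631,-.028)):
    t=np.radians(yaw);e=np.array([np.cos(t),np.sin(t)]);n=np.array([-e[1],e[0]])
    out=[]
    for nm,o in(("top",(240,130)),("scene",(220,150))):
        for sx,sy in((25,6.5),(25,-6.5),(-25,-6.5),(-25,6.5)):
            q=np.array(c)+(sx*e+sy*n)/1e3
            w=(proj(C[nm],np.array([*q,.192]))-o+.5)*6;out.append(w.round().astype(int).tolist())
    print(yaw,c,out)
E
```

```text
[ 0.6604336  -0.03224411  0.192     ] [ 0.61197654 -0.0239987   0.192     ] [ 0.63620507 -0.02812141  0.192     ] -9.656902987183155 0.04915357567630011
-8 (0.633, -0.0288) [[322, 154], [359, 160], [337, 304], [299, 299], [440, 98], [458, 116], [361, 160], [344, 142]]
-8 (0.635, -0.029) [[322, 149], [360, 154], [338, 299], [300, 293], [444, 96], [462, 114], [365, 159], [348, 140]]
-8 (0.631, -0.028) [[319, 160], [357, 166], [335, 310], [297, 304], [436, 99], [454, 117], [357, 162], [339, 143]]
-11 (0.633, -0.0288) [[326, 154], [363, 162], [333, 305], [296, 297], [443, 99], [459, 118], [359, 159], [343, 140]]
-11 (0.635, -0.029) [[326, 148], [364, 156], [334, 299], [296, 291], [447, 97], [463, 116], [363, 157], [347, 138]]
-11 (0.631, -0.028) [[323, 160], [361, 168], [331, 311], [293, 303], [438, 100], [455, 119], [354, 160], [338, 141]]
```

servo_tool --pt "0.5 -45 0 0 0 -0.6 -1" --pt "0.5 -45 0 0 0 0 0" --pt "0.5 -45 0 0 0 0 0" --pt "0.5 -40 0 0 0 0 0" --pt "0.5 0 0 0 0 0 0"

```text
t: 7.85
ee_pos: [0.6328, -0.0265, 0.3136]
tcp_rot: [179.9, 0.0, 170.0]
wrist_force: [-0.7, -0.4, 0.2]
finger_gap: 0.747
```

```bash
python3 d.py .634 -.0288 .239 170
```

```text
shift [-1.6 -2.1 74.6] rot [0.06 0.01 0.04]
7.85 [ -3.5  24.3  91.8   0.1  63.9 -83.6] [ 0.6328 -0.0265  0.3136] [179.9   0.  170. ] F [-0.72 -0.37  0.16] M [ 0.008 -0.018 -0.027] 0.7471628485054045
```

servo_tool --pt "0.5 -1.6 -2.1 30 0 0 0" --pt "0.5 0 0 30 0 0 0" --pt "0.5 0 0 12 0 0 0" --pt "0.5 0 0 2 0 0 0"

```text
t: 8.35
ee_pos: [0.6301, -0.0283, 0.2338]
tcp_rot: [180.0, -0.3, 170.0]
wrist_force: [0.2, -0.3, 0.6]
finger_gap: 0.749
```

```bash
python3 d.py .634 -.0288 .239 170;  python3 - <<'E'
from cell import imaging
import cv2,numpy as np
C=imaging.camera("scene");c=C["img"][:,:,::-1]
cv2.imwrite(f"pics/scene4.png",cv2.resize(c[130:230,220:330],None,fx=6,fy=6,interpolation=cv2.INTER_CUBIC)[:600])
E
```

```text
shift [-3.9  0.1 -5.2] rot [ 0.03 -0.28  0.04]
8.35 [ -3.7  29.4  95.2   0.1  55.7 -83.8] [ 0.6301 -0.0283  0.2338] [180.   -0.3 170. ] F [ 0.2  -0.3   0.65] M [ 0.009 -0.025 -0.002] 0.7486392694242914
```

View pics/scene4.png

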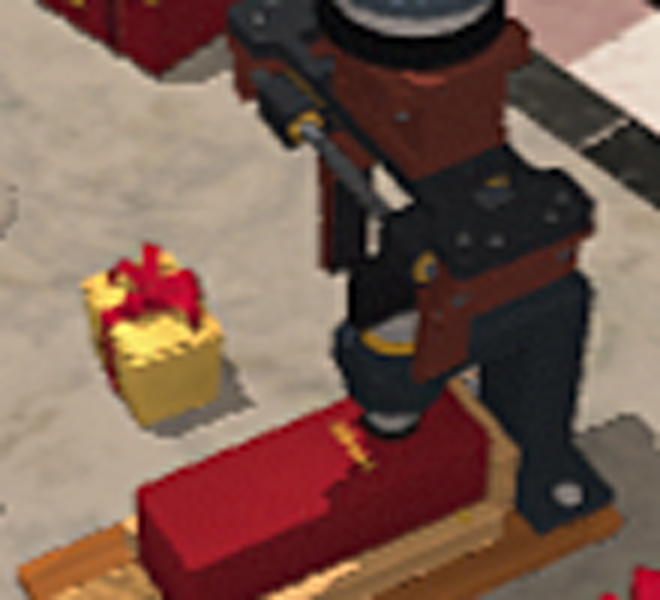

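servo_tool --pt "0.3 -4 0 -5 0 -0.3 0" --pt "0 0 0 0 0 0 0" --pt "-1 0 0 0 0 0 0" --pt "-1 0 0 0 0 0 0" --pt "-1 0 0 0 0 0 0"

```text
t: 9.02
ee_pos: [0.6359, -0.029, 0.243]
tcp_rot: [179.9, 0.4, 170.0]
wrist_force: [-0.3, 0.6, 0.2]
finger_gap: 0.233
```

```bash
python3 d.py .634 -.0288 .239 170
```

```text
shift [ 1.9 -0.1  4. ] rot [0.07 0.39 0.05]
9.025 [ -3.7  29.   94.5   0.   56.1 -83.8] [ 0.6359 -0.029   0.243 ] [179.9   0.4 170. ] F [-0.29  0.59  0.15] M [ 0.032  0.028 -0.009] 0.23258297405238562
```

servo_tool --pt "-1 0 0 0 0 0 0" --pt "-1 0 0 0 0 0 0"

```text
t: 9.28
ee_pos: [0.6359, -0.0286, 0.243]
tcp_rot: [179.9, 0.4, 170.0]
wrist_force: [0.4, -1.1, 0.4]
finger_gap: 0.149
```

```bash
python3 d.py .634 -.0288 .239 170
```

```text
shift [ 1.9 -0.5  3.9] rot [ 0.12  0.38 -0.01]
9.275 [ -3.7  29.   94.5   0.1  56.1 -83.7] [ 0.6359 -0.0286  0.243 ] [179.9   0.4 170. ] F [ 0.36 -1.13  0.35] M [-0.147  0.03  -0.33 ] 0.1485567578730854
```

servo_tool --pt "-1 1 0 2 0 0.3 3" --pt "-1 0 0 0 0 0 5" --pt "-1 0 0 0 0 0 5"

```text
t: 9.65
ee_pos: [0.6359, -0.029, 0.243]
tcp_rot: [179.9, 0.3, 156.8]
wrist_force: [0.5, -0.0, -0.3]
finger_gap: 0.146
```

```bash
cat > m.py <<'E'
from cell import ctrl
import numpy as np
s=ctrl.read_state();print("yaw",s["tcp_rot"].round(2),"M",s["moment"].round(3),"F",s["wrist_force"].round(1),"j6 %.1f"%s["joints"][5],"e6 %.3f"%s["joint_efforts"][5],"gap %.4f"%s["finger_gap"],s["ee_pos"].round(4),s["t"])
E
python3 m.py; python3 m.py
```

```text
yaw [179.91   0.26 156.82] M [-0.092 -0.08   0.331] F [ 0.5 -0.  -0.3] j6 -70.5 e6 -0.596 gap 0.1458 [ 0.6359 -0.029   0.243 ] 9.65
yaw [179.91   0.26 156.82] M [-0.092 -0.08   0.331] F [ 0.5 -0.  -0.3] j6 -70.5 e6 -0.596 gap 0.1458 [ 0.6359 -0.029   0.243 ] 9.65
```

servo_tool --pt "-1 0 0 0 0 0 5" --pt "-1 0 0 0 0 0 5"

```text
t: 9.9
ee_pos: [0.6358, -0.0293, 0.243]
tcp_rot: [179.9, 0.3, 146.6]
wrist_force: [0.4, -0.0, 1.0]
finger_gap: 0.148
```

```bash
python3 m.py
```

```text
yaw [179.94   0.26 146.63] M [-0.067  0.074  0.377] F [ 0.4 -0.   1. ] j6 -60.3 e6 -0.592 gap 0.1476 [ 0.6358 -0.0293  0.243 ] 9.9
```

servo_tool --pt "-1 0 0 0 0 0 5"

```text
t: 10.02
ee_pos: [0.6357, -0.0294, 0.243]
tcp_rot: [180.0, 0.3, 141.5]
wrist_force: [-0.2, -0.2, 2.5]
finger_gap: 0.15
```

```bash
python3 m.py
```

```text
yaw [179.96   0.27 141.54] M [-0.096  0.05   0.294] F [-0.2 -0.2  2.5] j6 -55.1 e6 -0.591 gap 0.1501 [ 0.6357 -0.0294  0.243 ] 10.025
```

servo_tool --pt "-1 0 0 0 0 0 5"

```text
t: 10.15
ee_pos: [0.6356, -0.0295, 0.243]
tcp_rot: [180.0, 0.3, 136.4]
wrist_force: [-0.9, 0.1, 0.1]
finger_gap: 0.148
```

```bash
python3 m.py
```

```text
yaw [179.98   0.27 136.44] M [-0.115  0.007  0.394] F [-0.9  0.1  0.1] j6 -50.0 e6 -0.591 gap 0.1475 [ 0.6356 -0.0295  0.243 ] 10.15
```

Mz has about 0.04 of noise, while joint 6 effort is much steadier at 0.591. I'll keep the same step and watch both.

servo_tool --pt "-1 0 0 0 0 0 5"

```text
t: 10.28
ee_pos: [0.6355, -0.0295, 0.243]
tcp_rot: [180.0, 0.3, 131.3]
wrist_force: [-1.0, -0.0, 1.7]
finger_gap: 0.144
```

```bash
python3 m.py
```

```text
yaw [179.99   0.28 131.35] M [-0.067  0.076  0.368] F [-1.  -0.   1.7] j6 -44.9 e6 -0.591 gap 0.1436 [ 0.6355 -0.0295  0.243 ] 10.275
```

servo_tool --pt "-1 0 0 0 0 0 5"

```text
t: 10.4
ee_pos: [0.6354, -0.0296, 0.243]
tcp_rot: [-180.0, 0.3, 126.3]
wrist_force: [-0.3, -0.3, 0.7]
finger_gap: 0.149
```

```bash
python3 m.py
```

```text
yaw [-180.      0.29  126.25] M [-0.059  0.054  0.396] F [-0.3 -0.3  0.7] j6 -39.8 e6 -0.591 gap 0.1487 [ 0.6354 -0.0296  0.243 ] 10.4
```

servo_tool --pt "-1 0 0 0 0 0 5"

```text
t: 10.52
ee_pos: [0.6352, -0.0297, 0.243]
tcp_rot: [-180.0, 0.3, 121.2]
wrist_force: [-0.3, 0.6, 1.5]
finger_gap: 0.145
```

```bash
python3 m.py
```

```text
yaw [-179.99    0.31  121.16] M [-0.023  0.148  0.359] F [-0.3  0.6  1.5] j6 -34.6 e6 -0.592 gap 0.1452 [ 0.6352 -0.0297  0.243 ] 10.525
```

servo_tool --pt "-1 0 0 0 0 0 5"

```text
t: 10.65
ee_pos: [0.6351, -0.0298, 0.243]
tcp_rot: [-180.0, 0.3, 116.1]
wrist_force: [-0.5, 0.8, 0.7]
finger_gap: 0.145
```

```bash
python3 m.py
```

```text
yaw [-179.99    0.32  116.05] M [-0.039  0.069  0.381] F [-0.5  0.8  0.7] j6 -29.5 e6 -0.591 gap 0.1455 [ 0.6351 -0.0298  0.243 ] 10.65
```

servo_tool --pt "-1 0 0 0 0 0 5" --pt "-1 0 0 0 0 0 5"

```text
t: 10.9
ee_pos: [0.6348, -0.0298, 0.243]
tcp_rot: [-180.0, 0.4, 105.9]
wrist_force: [-0.6, 0.0, 1.2]
finger_gap: 0.145
```

```bash
python3 m.py
```

```text
yaw [-179.98    0.36  105.85] M [0.028 0.125 0.388] F [-0.6  0.   1.2] j6 -19.3 e6 -0.591 gap 0.1450 [ 0.6348 -0.0298  0.243 ] 10.9
```

servo_tool --pt "-1 0 0 0 0 0 5" --pt "-1 0 0 0 0 0 5"

```text
t: 11.15
ee_pos: [0.6345, -0.0299, 0.243]
tcp_rot: [-180.0, 0.4, 95.7]
wrist_force: [-1.3, 0.3, 0.9]
finger_gap: 0.148
```

```bash
python3 m.py
```

```text
yaw [-179.98    0.39   95.65] M [0.045 0.148 0.365] F [-1.3  0.3  0.9] j6 -9.0 e6 -0.591 gap 0.1482 [ 0.6345 -0.0299  0.243 ] 11.15
```

servo_tool --pt "-1 0 0 0 0 0 5" --pt "-1 0 0 0 0 0 5"

```text
t: 11.4
ee_pos: [0.6342, -0.0298, 0.243]
tcp_rot: [180.0, 0.4, 85.4]
wrist_force: [-0.0, 0.6, 1.7]
finger_gap: 0.146
```

```bash
python3 m.py
```

```text
yaw [180.     0.43  85.45] M [0.132 0.208 0.347] F [-0.   0.6  1.7] j6 1.2 e6 -0.591 gap 0.1456 [ 0.6342 -0.0298  0.243 ] 11.4
```

servo_tool --pt "-1 0 0 0 0 0 5" --pt "-1 0 0 0 0 0 5"

```text
t: 11.65
ee_pos: [0.6338, -0.0297, 0.243]
tcp_rot: [180.0, 0.5, 75.2]
wrist_force: [-0.5, 0.7, 1.3]
finger_gap: 0.148
```

```bash
python3 m.py
```

```text
yaw [179.97   0.46  75.23] M [0.186 0.205 0.314] F [-0.5  0.7  1.3] j6 11.5 e6 -0.590 gap 0.1479 [ 0.6338 -0.0297  0.243 ] 11.65
```

servo_tool --pt "-1 0 0 0 0 0 5" --pt "-1 0 0 0 0 0 5"

```text
t: 11.9
ee_pos: [0.6335, -0.0296, 0.243]
tcp_rot: [179.9, 0.5, 65.0]
wrist_force: [0.1, 0.6, 1.6]
finger_gap: 0.144
```

```bash
python3 m.py
```

```text
yaw [179.94   0.49  65.02] M [0.271 0.172 0.403] F [0.1 0.6 1.6] j6 21.7 e6 -0.590 gap 0.1444 [ 0.6335 -0.0296  0.243 ] 11.9
```

servo_tool --pt "-1 0 0 0 0 0 5" --pt "-1 0 0 0 0 0 5"

```text
t: 12.15
ee_pos: [0.6333, -0.0294, 0.243]
tcp_rot: [179.9, 0.5, 54.8]
wrist_force: [-0.6, 1.4, 1.1]
finger_gap: 0.148
```

```bash
python3 m.py
```

```text
yaw [179.88   0.5   54.8 ] M [0.279 0.242 0.377] F [-0.6  1.4  1.1] j6 32.0 e6 -0.590 gap 0.1476 [ 0.6333 -0.0294  0.243 ] 12.15
```

servo_tool --pt "-1 0 0 0 0 0 5" --pt "-1 0 0 0 0 0 5"

```text
t: 12.4
ee_pos: [0.633, -0.0291, 0.243]
tcp_rot: [179.8, 0.5, 44.6]
wrist_force: [-0.1, -0.5, 1.2]
finger_gap: 0.147
```

```bash
python3 m.py
```

```text
yaw [179.83   0.51  44.58] M [0.318 0.215 0.391] F [-0.1 -0.5  1.2] j6 42.2 e6 -0.589 gap 0.1469 [ 0.633  -0.0291  0.243 ] 12.4
```

servo_tool --pt "-1 0 0 0 0 0 5" --pt "-1 0 0 0 0 0 5"

```text
t: 12.65
ee_pos: [0.6328, -0.0288, 0.243]
tcp_rot: [179.8, 0.5, 34.4]
wrist_force: [-0.0, 1.5, 1.2]
finger_gap: 0.148
```

```bash
python3 m.py
```

```text
yaw [179.77   0.5   34.35] M [0.406 0.178 0.357] F [-0.   1.5  1.2] j6 52.5 e6 -0.569 gap 0.1476 [ 0.6328 -0.0288  0.243 ] 12.65
```

servo_tool --pt "-1 0 0 0 0 0 5"

```text
t: 12.78
ee_pos: [0.6327, -0.0287, 0.243]
tcp_rot: [179.7, 0.5, 29.2]
wrist_force: [0.3, 1.2, 1.2]
finger_gap: 0.146
```

```bash
python3 m.py
```

```text
yaw [179.74   0.49  29.24] M [0.416 0.245 0.38 ] F [0.3 1.2 1.2] j6 57.6 e6 -0.554 gap 0.1459 [ 0.6327 -0.0287  0.243 ] 12.775
```

servo_tool --pt "-1 0 0 0 0 0 5"

```text
t: 12.9
ee_pos: [0.6327, -0.0285, 0.243]
tcp_rot: [179.7, 0.5, 24.1]
wrist_force: [-0.7, 1.0, 1.0]
finger_gap: 0.146
```

```bash
python3 m.py
```

```text
yaw [179.71   0.48  24.13] M [0.44  0.28  0.413] F [-0.7  1.   1. ] j6 62.7 e6 -0.539 gap 0.1460 [ 0.6327 -0.0285  0.243 ] 12.9
```

servo_tool --pt "-1 0 0 0 0 0 5"

```text
t: 13.02
ee_pos: [0.6326, -0.0283, 0.243]
tcp_rot: [179.7, 0.5, 19.0]
wrist_force: [-0.4, 0.4, 0.3]
finger_gap: 0.148
```

```bash
python3 m.py
```

```text
yaw [179.68   0.46  19.02] M [0.514 0.184 0.361] F [-0.4  0.4  0.3] j6 67.8 e6 -0.524 gap 0.1481 [ 0.6326 -0.0283  0.243 ] 13.025
```

Joint 6 effort shows a clean break followed by a constant slope of about 0.17 N m/rad. That puts touch at yaw ≈ 41.2° (about 2.25 rad of knob), so the target yaw is ≈ -48.8°. I'll verify the load rise on the way.

servo_tool --pt "-1 0 0 0 0 0 5" --pt "-1 0 0 0 0 0 5"

```text
t: 13.28
ee_pos: [0.6326, -0.0279, 0.243]
tcp_rot: [179.6, 0.4, 8.8]
wrist_force: [1.1, 1.3, 1.0]
finger_gap: 0.146
```

```bash
python3 m.py
```

```text
yaw [179.62   0.42   8.81] M [0.518 0.224 0.493] F [1.1 1.3 1. ] j6 78.0 e6 -0.494 gap 0.1456 [ 0.6326 -0.0279  0.243 ] 13.275
```

servo_tool --pt "-1 0 0 0 0 0 5" --pt "-1 0 0 0 0 0 5"

```text
t: 13.52
ee_pos: [0.6325, -0.0276, 0.243]
tcp_rot: [179.6, 0.4, -1.4]
wrist_force: [-0.2, 1.4, 0.8]
finger_gap: 0.147
```

```bash
python3 m.py
```

```text
yaw [179.57   0.36  -1.4 ] M [0.561 0.172 0.489] F [-0.2  1.4  0.8] j6 88.3 e6 -0.464 gap 0.1467 [ 0.6325 -0.0276  0.243 ] 13.525
```

servo_tool --pt "-1 0 0 0 0 0 5" --pt "-1 0 0 0 0 0 5"

```text
t: 13.78
ee_pos: [0.6326, -0.0272, 0.243]
tcp_rot: [179.5, 0.3, -11.6]
wrist_force: [-0.2, 1.9, 1.4]
finger_gap: 0.15
```

```bash
python3 m.py
```

```text
yaw [179.53   0.28 -11.6 ] M [0.623 0.075 0.492] F [-0.2  1.9  1.4] j6 98.5 e6 -0.434 gap 0.1500 [ 0.6326 -0.0272  0.243 ] 13.775
```

Mz agrees, having risen from about 0.37 to 0.49. Continuing.

servo_tool --pt "-1 0 0 0 0 0 5" --pt "-1 0 0 0 0 0 5" --pt "-1 0 0 0 0 0 5" --pt "-1 0 0 0 0 0 5" --pt "-1 0 0 0 0 0 5"

```text
t: 14.4
ee_pos: [0.6329, -0.0264, 0.243]
tcp_rot: [179.5, 0.0, -37.1]
wrist_force: [-0.7, 0.7, 1.6]
finger_gap: 0.151
```

```bash
python3 m.py
```

```text
yaw [ 1.7949e+02  5.0000e-02 -3.7070e+01] M [0.588 0.097 0.572] F [-0.7  0.7  1.6] j6 124.0 e6 -0.387 gap 0.1511 [ 0.6329 -0.0264  0.243 ] 14.4
```

servo_tool --pt "-1 0 0 0 0 0 5"

```text
t: 14.52
ee_pos: [0.633, -0.0263, 0.243]
tcp_rot: [179.5, -0.0, -42.2]
wrist_force: [1.2, 0.4, -0.1]
finger_gap: 0.15
```

```bash
python3 m.py;  python3 - <<'E'
from cell import imaging
import cv2,numpy as np
for n in("scene","top"):
    C=imaging.camera(n);c=C["img"][:,:,::-1]
    c=c[130:230,220:330] if n=="scene" else c[130:230,240:340]
    cv2.imwrite(f"pics/{n}5.png",cv2.resize(c,None,fx=6,fy=6,interpolation=cv2.INTER_CUBIC)[:600])
E
python3 m.py
```

```text
yaw [ 1.7949e+02 -1.0000e-02 -4.2160e+01] M [0.542 0.016 0.636] F [ 1.2  0.4 -0.1] j6 129.1 e6 -0.344 gap 0.1501 [ 0.633  -0.0263  0.243 ] 14.525
yaw [ 1.795e+02 -1.000e-02 -4.207e+01] M [ 0.734 -0.104  0.261] F [ 0.4 -0.5 -0.2] j6 129.0 e6 1.010 gap 0.1510 [ 0.633  -0.0262  0.243 ] 14.625
```

View pics/scene5.png

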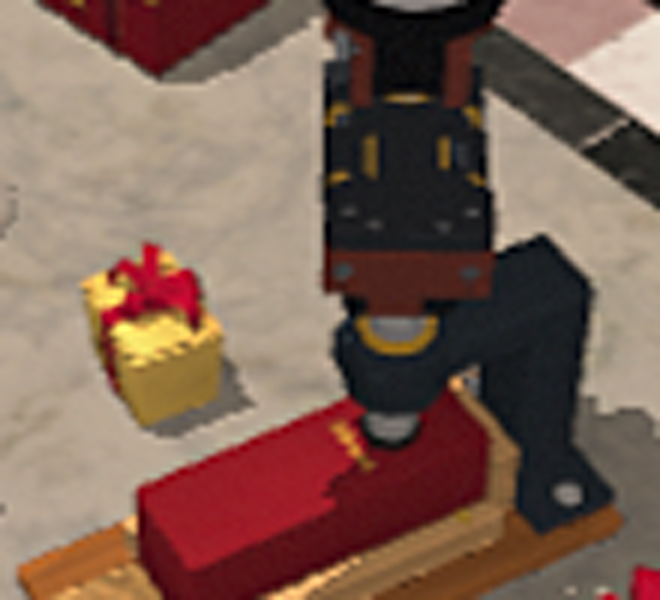

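The joint 6 effort is back on the line at -0.344, so there is no slip. Yaw is -42.1 and 6.7° remain.

servo_tool --pt "-1 0 0 0 0 0 5"

```text
t: 14.75
ee_pos: [0.6331, -0.0261, 0.243]
tcp_rot: [179.5, -0.1, -47.0]
wrist_force: [-0.2, 0.4, 1.2]
finger_gap: 0.143
```

```bash
python3 m.py
```

```text
yaw [ 1.7951e+02 -5.0000e-02 -4.7000e+01] M [0.519 0.044 0.626] F [-0.2  0.4  1.2] j6 134.0 e6 -0.646 gap 0.1434 [ 0.6331 -0.0261  0.243 ] 14.75
```

servo_tool --pt "-1 0 0 0 0 0 1.7" --pt "-1 0 0 0 0 0 0"

```text
t: 15.0
ee_pos: [0.6332, -0.0261, 0.243]
tcp_rot: [179.5, -0.1, -48.5]
wrist_force: [-0.2, 0.3, 0.9]
finger_gap: 0.147
```

```bash
python3 m.py
```

```text
yaw [ 1.7951e+02 -7.0000e-02 -4.8490e+01] M [0.582 0.036 0.52 ] F [-0.2  0.3  0.9] j6 135.5 e6 0.695 gap 0.1469 [ 0.6332 -0.0261  0.243 ] 15.0
```

That is 89.7° past touch, so I'll let go and rise.

servo_tool --pt "0.3 0 0 0 0 0 0" --pt "0.3 0 0 0 0 0 0" --pt "0.3 0 0 0 0 0 0" --pt "0.3 0 0 0 0 0 0"

```text
t: 15.5
ee_pos: [0.6328, -0.0265, 0.2427]
tcp_rot: [179.4, -0.1, -48.4]
wrist_force: [-0.1, -0.9, 0.3]
finger_gap: 0.562
```

```bash
python3 m.py
```

```text
yaw [ 1.7945e+02 -5.0000e-02 -4.8420e+01] M [-0.016  0.111 -0.051] F [-0.1 -0.9  0.3] j6 135.4 e6 -0.000 gap 0.5616 [ 0.6328 -0.0265  0.2427] 15.5
```

servo_tool --pt "0.3 0 0 -40 0 0 0" --pt "0.3 0 0 -50 0 0 0" --pt "0.3 -20 22 -20 0 0 0" --pt "0.3 -33 37 0 0 0 0" --pt "0.3 -33 37 0 0 0 0" --pt "0.3 -33 37 0 0 0 0" --pt "0.3 -20 22 0 0 0 0" --pt "0.3 0 0 0 0 0 0"

```text
t: 16.5
ee_pos: [0.4194, -0.0247, 0.3573]
tcp_rot: [179.5, -0.1, -48.4]
wrist_force: [-0.1, 0.5, -0.7]
finger_gap: 0.652
```

```bash
python3 m.py;  python3 - <<'E'
from cell import imaging
import cv2,numpy as np
for n in("scene","top"):
    C=imaging.camera(n);c=C["img"][:,:,::-1]
    np.savez(f"{n}6.npz",**C)
    c=c[150:250,200:330] if n=="scene" else c[130:230,240:340]
    cv2.imwrite(f"pics/{n}6.png",cv2.resize(c,None,fx=6,fy=6,interpolation=cv2.INTER_CUBIC)[:600])
E
```

```text
yaw [ 1.7949e+02 -1.2000e-01 -4.8400e+01] M [ 0.012  0.1   -0.022] F [-0.1  0.5 -0.7] j6 133.9 e6 -0.019 gap 0.6519 [ 0.4194 -0.0247  0.3573] 16.5
```

View pics/scene6.png

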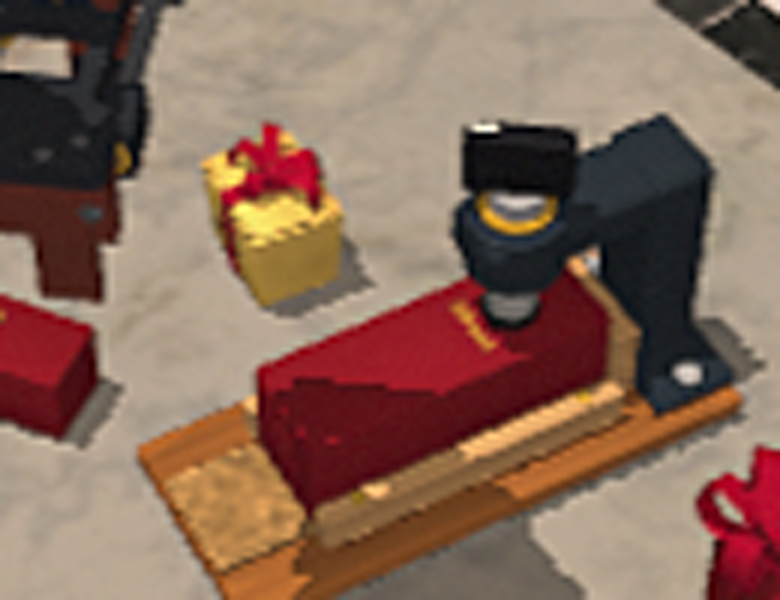

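View pics/top6.png

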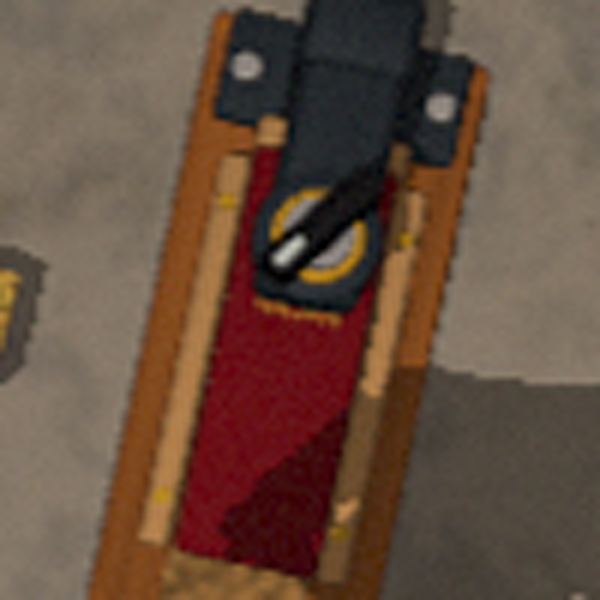

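The carton is home with its far end at the stop block. The foot is on it, with the wing mark now at the near left (top crop 290,250). The gold box and pouch stand where they were, and the arm is clear.

```bash
python3 -c "
from cell import ctrl
print(ctrl.job_done())"
```

```text
the job is handed in; nothing more can be done
None
```

The larger red carton is pushed home against the end stop, the foot is pressed down on it, and the job was handed in at about 16.5 s.

- **Push:** I used closed fingers at 2–3 N. At the stop the wrist force was about 12 N, below the 25 N dent limit, with almost no motion over two more small steps. That position was about 2.5 mm short of my image estimate of home, which is within its error. The pictures show the far end at the stop.
- **Press:** In one clockwise grip, the joint 6 effort showed touch at about 2.25 rad of knob turn. I then turned about 89.7° further by tool yaw. The wrist moment rose from about 0.37 to about 0.63 N m, against an expected 0.23 N m rise.
- **Slope mismatch:** The effort slope after touch was about 0.17 N m/rad, slightly above the stated 0.15, so I set the quarter turn by angle. One effort reading fell off the line during a longer move, but the next was back on it, and the jaw gap showed no slip.
- **Final check:** The arm stands clear of everything and the knob stayed where I left it. The last pictures show the gold box and pouch in place. I did not check the tin in them, but the arm never came near it.

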